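# Unclip the hand blender's attachments and shut them away in their case

## Robot

A 6-joint arm with a two-finger parallel gripper is mounted at the origin on a cart in front of the work surface, level with it; the furniture and walls round the work are solid. World frame = base frame: x ahead of the robot, y to its left, z up, the work surface at z = 0. Lengths are in m, angles in rad, forces in N, time in s.
With the tool pointing down it reaches from about 0.375 to 0.975 m from the base axis. Payload 3.8 kg.
Tool frame: the origin (TCP) lies between the finger pads; the fingertips stand 17 mm ahead of it and the grasp point (between the pads) lies 2 mm behind it; z points along the fingers, y is the line along which they close (so a half turn about z gives the same grasp; the last joint's range is limited). The gripper opens to 85 mm and grips with 20 to 120 N. Pads are 22 mm wide; open, the fingers measure 114 mm over their backs; the gripper's body (76 mm by 85 mm) begins 54 mm behind the grasp point. The pads swing forward as they close: fully open they stand 13 mm farther back than shut.
Start: joints at [-1.307, 0.264, 1.604, -0, 1.274, -0.037], TCP at [0.2, -0.645, 0.248] pointing down, gripper open.
Joint ranges: [-2.63, 2.63], [-0.94, 2.18], [0.31, 2.57], [-1.31, 4.45], [0, 2.66], [-2.55, 2.55]. Speed limits (rad/s): [2.57, 2.57, 3.14, 3.14, 3.14, 3.14].

## Interface

Orientations are given as a rotation vector (axis times angle).
In Python, from workcell import bot gives the robot as it stands.
- The arm moves only by the tool play_rows, never from a script. Its argument "steps" is one flat list of numbers, 4 for each row, row after row: the shift along the tool's x, y, z in m, then the turn about the tool's z in rad. A call has 1 to 10 rows; each row is the pose to reach, as a shift and turn from the pose commanded when the call began, along the tool's axes at that moment; what a row does not reach only later rows make up. A row lasts 1/8 s, in which the tool goes at most 62.5 mm and 10.7 degrees, less where a joint would pass 70% of its speed; a pose out of reach is approached as far as the arm can. A call with a gripper value outside its range is refused whole. "jaw" is the closure in counts, from 0 (fully open) to 255 (shut), set as the call begins (left out, the last holds). The fingers move at their own pace and stop on an object; "grip_force" is the grip in N (left out, the last holds). Time passes only in rows, so rows that repeat a pose let the fingers close. It gives the time, the measured TCP pose, the force, the opening and the grip force at its end, in the units of the state.
- bot.read_state(): the state, without advancing time (a new reading comes with each control period).
- bot.read_camera(name): name is "scene" or "top" or "wrist"; returns a dict with "pixels" (400x640x3 uint8, blue, green, red), "mtx" (3x3 intrinsics, pixels), "dist" ([k1, k2, p1, p2, k3] as OpenCV has them; the pictures are not rectified), "R" (3x3) and "t" (3): a world point X has camera coordinates R X + t. Camera axes: x right, y down, z forward; pixel columns grow to the right and rows downward; lengths in m; the calibration is good to about 2 mm. A picture is of the moment at which its call begins. There is no depth.
- bot.finish_job(): hands the job in; it is judged then, once.
The state is a dict: "time": time; "q": joint angles; "joint_vel": joint speeds; "joint_torque": joint torques, N m; "tool_pos": TCP position; "tcp_rot": TCP orientation; "wrist_force": force on the tool from outside, world axes, zero at the start; "torque": the same for the moment, N m; "width": opening from 0.0 (shut) to 1.0 (fully open); "grip_force": force on a finger pad.
Only numpy, scipy, OpenCV 4.12 (cv2) and the standard library are available. Lean on these libraries where they do the work, as an engineer would, in place of code of your own. Each camera call takes 0.05 s, during which the arm holds its last target. There are 200 camera calls.

## Task

The hand blender's attachments have dried on their rack. Put every attachment that is there away in the wooden case: hold its release button pressed while you pull it straight off its socket, never wrenching it off, and lay it down in the case. When all of them are in, slide the cover fully shut over them; leave everything else where it stands.

Things in the scene. Friction and masses are not known exactly. Their poses are not given: they have to be found in the camera images.
- rack: white rack fixed to the worktop, 208 mm wide (y), 98 mm high, with a drip tray in front, three sockets 74 mm apart along y in its front face (one at y = 0) and a cradle 66 mm long, 18 mm wide, top at z = 43 mm, under each. Origin: on the worktop under the middle of the front face; x points into the rack, z up. A clipped attachment has the rack's axes, its collar's middle at x = -23.5, z = 62 mm
- case: wooden case fixed to the worktop, outside 206 (x) x 260 (y) x 62 mm, walls 8, floor 6 mm; inside 190 x 244 mm, no partitions, 47 mm from floor to cover. The -y wall is 51 mm high. Origin: middle of its underside; z up. Three attachments fit side by side lengthwise along x, 66 mm apart. Behind rack and case, from x = 0.64 m, a wall cabinet hangs 0.49 m above the worktop
- cover (a joint): the case's flat wooden cover (189 x 251 x 5 mm, top 58 mm above the worktop), which slides in grooves towards the case's -y: travel in m, 0 = fully shut, 0.242 = fully open (the whole compartment is clear). About 2 N of friction; it stays where it is left
- cover_handle (a point): middle of the cover's grip bar: 90 mm long along the case's x, 14 mm thick (y), standing 25 mm up from the cover; this point is 12.5 mm above the cover's top. It lies 85 mm to the +y side of the cover's middle and moves with the cover; axes as the case's
- blend_foot_collar (a point): the blending foot: steel shaft with a slotted steel bell 42 mm across at its far end. Point: middle of its black collar (46 mm in x, 34 in y, 38 in z). Its axes: +x to the grey coupling tongue (20 x 18 mm, ends 51 mm from here; 27.5 mm of it sits in the socket when clipped), -x to the tool's end, +y to the ribbed release button. About 0.2 kg. May be absent
- blend_foot_button (a joint): blend foot: release button on the collar's +y face, 24 x 20 mm. 0 = out (locked), its face 23.5 mm from the collar's middle; 0.006 m = pressed in, 17.5 mm. Spring 4 to 8.5 N. Pinching the collar across y presses it. Only while it is pressed 5 mm or more does the catch on the tongue let the attachment be pulled off along the rack's -x; it is clear of the socket after 30 mm
- blend_foot_tip (a point): end of the blend foot's tool, on its axis, 115 mm from the collar's middle
- masher_collar (a point): the masher: steel shaft with a slotted round plate 42 mm across at its far end. Point: middle of its black collar (46 mm in x, 34 in y, 38 in z). Its axes: +x to the grey coupling tongue (20 x 18 mm, ends 51 mm from here; 27.5 mm of it sits in the socket when clipped), -x to the tool's end, +y to the ribbed release button. About 0.2 kg. May be absent
- masher_button (a joint): masher: release button on the collar's +y face, 24 x 20 mm. 0 = out (locked), its face 23.5 mm from the collar's middle; 0.006 m = pressed in, 17.5 mm. Spring 4 to 8.5 N. Pinching the collar across y presses it. Only while it is pressed 5 mm or more does the catch on the tongue let the attachment be pulled off along the rack's -x; it is clear of the socket after 30 mm
- masher_tip (a point): end of the masher's tool, on its axis, 115 mm from the collar's middle
- whisk_collar (a point): the whisk: steel wires forming a balloon 42 mm across. Point: middle of its black collar (46 mm in x, 34 in y, 38 in z). Its axes: +x to the grey coupling tongue (20 x 18 mm, ends 51 mm from here; 27.5 mm of it sits in the socket when clipped), -x to the tool's end, +y to the ribbed release button. About 0.2 kg. May be absent
- whisk_button (a joint): whisk: release button on the collar's +y face, 24 x 20 mm. 0 = out (locked), its face 23.5 mm from the collar's middle; 0.006 m = pressed in, 17.5 mm. Spring 4 to 8.5 N. Pinching the collar across y presses it. Only while it is pressed 5 mm or more does the catch on the tongue let the attachment be pulled off along the rack's -x; it is clear of the socket after 30 mm
- whisk_tip (a point): end of the whisk's tool, on its axis, 115 mm from the collar's middle
- lemon: lemon, 72 x 55 x 56 mm, lying behind the rack; origin at the middle of its underside. Leave alone
- salt: salt shaker, 44 x 44 x 90 mm, standing behind the rack; origin at the middle of its underside. Leave alone

How it is judged:
By the outcome, as a careful person would: the job done as asked, in the order asked, and still so for the second after the job is handed in, with the robot touching nothing.
Of blend_foot, masher, whisk only 2 to 3 are there at a start; the rules pass over those that are not, and their reading is None.
At some moment in a run one of blend_foot, masher, whisk may be knocked a few centimetres aside while the robot is not near it.
Once in a run the grip may slacken for a moment while it holds something.
It also fails if it takes over 208 s, if anything falls off the work surface, if the arm or the gripper's body presses on something with over 40 N, if the wrist force passes 120 N, or if a joint passes its speed limit or range.

## Working session

There is one attempt and no reset: what is moved stays moved. The work goes in short steps, Python scripts to look and compute and a tool call to move; the robot and the scene stay as the last step left them, time stands still between calls to the robot, and variables do not carry over. Pictures are saved under pics/ and viewed, at most 14 in all, crops included, and the job is handed in when it is done.

Besides the shell and the picture viewer there is one more tool, called after "Request:" as a command line: name --argument value ..., lists and objects as JSON in quotes. play_rows: Moves the arm, as the interface text tells. Its arguments: {"type":"object","properties":{"steps":{"type":"array"},"jaw":{"type":"number"},"grip_force":{"type":"number"}},"required":["steps"]}

```bash
mkdir -p pics; cat > h.py <<'E'
from workcell import bot
import numpy as np, cv2
from scipy.spatial.transform import Rotation as Ro
def snap(n,f):
    c=bot.read_camera(n); cv2.imwrite(f'pics/{f}.png',c['pixels']); np.savez(f'pics/{f}.npz',**{k:np.array(c[k]) for k in('mtx','dist','R','t')}); return c
def ray(f,uv,z):
    c=np.load(f'pics/{f}.npz'); p=cv2.undistortPoints(np.array([[uv]],float),c['mtx'],c['dist'])[0,0]
    d=c['R'].T@np.array([p[0],p[1],1]); o=-c['R'].T@c['t']; return o+d*(z-o[2])/d[2]
def proj(f,X):
    c=np.load(f'pics/{f}.npz'); return cv2.projectPoints(np.array(X,float).reshape(-1,3),cv2.Rodrigues(c['R'])[0],c['t'],c['mtx'],c['dist'])[0][:,0]
def crop(f,g,x0,y0,x1,y1,s):
    im=cv2.imread(f'pics/{f}.png')[y0:y1,x0:x1]; cv2.imwrite(f'pics/{g}.png',cv2.resize(im,None,fx=s,fy=s,interpolation=cv2.INTER_CUBIC))
def shift(target,yaw=None):
    s=bot.read_state(); R=Ro.from_rotvec(s['tcp_rot']).as_matrix()
    print('tool shift',(R.T@(np.array(target)-s['tool_pos'])).round(4)); print('t',s['time'],'tool y in world',R[:,1].round(3),'z',R[:,2].round(3))
E
python3 - <<'E'
from h import *
a=snap('scene','s0');b=snap('top','t0')
for c in(a,b): print(-c['R'].T@c['t'])
s=bot.read_state();print(s)
cv2.imwrite('pics/both.png',cv2.resize(np.vstack([a['pixels'],b['pixels']]),(480,600)))
E
```

```text
[0.18813951 0.68859171 0.5509604 ]
[ 0.50243605 -0.13067084  1.05137593]
{'time': 0.1, 'q': array([-1.30687594e+00,  2.64687628e-01,  1.60525953e+00,  5.97538027e-07,
        1.27373872e+00, -3.68831416e-02]), 'joint_vel': array([ 5.05244005e-04, -3.84205812e-04, -2.64387898e-03,  1.21630359e-03,
       -2.84972465e-04, -9.54175985e-05]), 'joint_torque': array([-1.68338588e-04, -5.16711223e+01, -3.68590808e+01, -1.39717731e-04,
        6.34476019e-03, -4.23108349e-05]), 'tool_pos': array([ 0.19983427, -0.64406243,  0.24706797]), 'tcp_rot': array([-3.10407077e+00, -4.70409802e-01,  3.71313562e-04]), 'wrist_force': array([-0.0101767 , -0.61362096, -0.66447113]), 'torque': array([-0.04530912, -0.05241546, -0.02988692]), 'grip_force': 0.0, 'width': 0.9980031818115805}
```

View pics/s0.png

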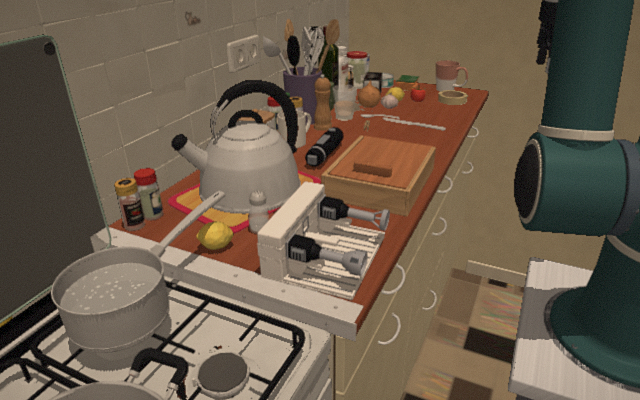

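View pics/t0.png

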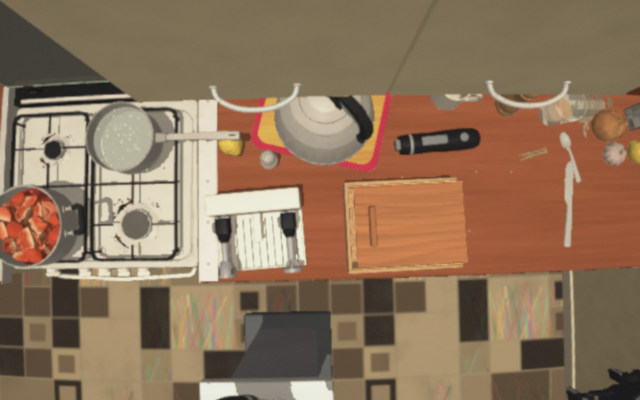

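The scene shows two attachments clipped in the outer sockets (collars near (222,230) and (290,222) in the top view). The middle socket is empty. The case is shut, with its handle at about (373,226).

```bash
python3 - <<'E'
from h import *
crop('t0','c0',195,165,475,295,2.85)
E
```

```text
(no output)
```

View pics/c0.png

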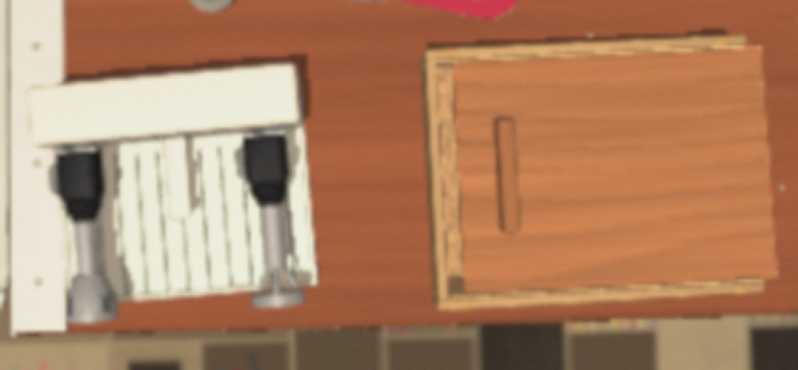

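```bash
python3 - <<'E'
from h import *
f=lambda x,y,z:print((x,y),ray('t0',(195+x/2.85,165+y/2.85),z).round(4))
print('case');[f(x,y,.062) for x,y in((428,52),(441,307),(745,38),(763,288))]
print('cover');[f(x,y,.058) for x,y in((455,66),(463,292),(763,47),(776,278))]
print('handle');[f(x,y,.083) for x,y in((506,117),(511,233))]
print('rack');[f(x,y,.098) for x,y in((33,145),(298,125),(30,88),(296,65))]
print('collar');[f(x,y,.081) for x,y in((80,180),(265,168))]
print('tips');[f(x,y,z) for x,y,z in((92,320,.062),(278,305,.062))]
E
```

```text
case
(428, 52) [ 0.6113 -0.1985  0.062 ]
(441, 307) [ 0.41   -0.2032  0.062 ]
(745, 38) [ 0.6171 -0.4543  0.062 ]
(763, 288) [ 0.4172 -0.46    0.062 ]
cover
(455, 66) [ 0.6001 -0.22    0.058 ]
(463, 292) [ 0.421  -0.2211  0.058 ]
(763, 47) [ 0.6099 -0.4701  0.058 ]
(776, 278) [ 0.4244 -0.4723  0.058 ]
handle
(506, 117) [ 0.557  -0.2562  0.083 ]
(511, 233) [ 0.4673 -0.2572  0.083 ]
rack
(33, 145) [0.543  0.1082 0.098 ]
(298, 125) [ 0.5537 -0.0953  0.098 ]
(30, 88) [0.5868 0.1104 0.098 ]
(296, 65) [ 0.5997 -0.0947  0.098 ]
collar
(80, 180) [0.5157 0.0757 0.081 ]
(265, 168) [ 0.5219 -0.0685  0.081 ]
tips
(92, 320) [0.4056 0.0715 0.062 ]
(278, 305) [ 0.4146 -0.0753  0.062 ]
```

Request:
play_rows --steps '[0.041,-0.028,0,0.03,0.083,-0.056,0,0.06,0.124,-0.083,0,0.09,0.165,-0.111,0,0.12,0.206,-0.139,0,0.15,0.248,-0.167,0,0.18,0.289,-0.195,0,0.21,0.33,-0.222,0,0.24,0.372,-0.25,0,0.276,0.413,-0.278,0,0.276]' --jaw 0 --grip_force 40

```text
time: 1.35
tool_pos: [0.5127, -0.2552, 0.2478]
tcp_rot: [-3.141, -0.039, 0.001]
wrist_force: [0.3, -1.0, -0.3]
width: 1.0
grip_force: 0.0
```

```bash
python3 - <<'E'
from h import *
snap('wrist','w0');shift([0.512,-0.257,0.082])
s=bot.read_state();print(s['tool_pos'],s['wrist_force'])
print(proj('w0',[[.557,-.2562,.083],[.467,-.2572,.083],[.512,-.257,.083]]))
E
```

```text
tool shift [-0.0045  0.0069  0.1658]
t 1.4 tool y in world [ 0.027 -1.    -0.004] z [ 0.003  0.004 -1.   ]
[ 0.51590862 -0.25068881  0.24784467] [2.89196264 2.93749208 1.15620735]
[[321.27111315 136.48345247]
 [319.73057566 228.16352755]
 [320.78356839 184.44456507]]
```

View pics/w0.png

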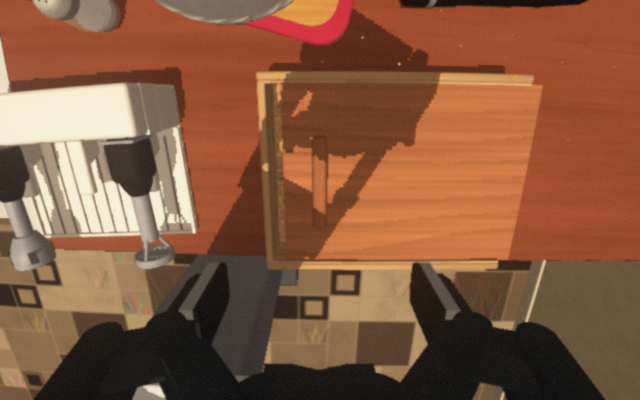

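The bar runs from (319,137) to (320,228), which matches the estimate. Next I descend onto it.

Request:
play_rows --steps '[0,0,0.03,0,0,0,0.06,0,0,0,0.09,0,0,0,0.115,0,0,0,0.135,0,0,0,0.15,0,0,0,0.16,0,0,0,0.165,0,0,0,0.165,0,0,0,0.165,0]'

```text
time: 2.65
tool_pos: [0.5126, -0.2571, 0.0841]
tcp_rot: [3.141, 0.039, 0.002]
wrist_force: [0.3, 0.7, 0.1]
width: 1.001
grip_force: 0.0
```

Request:
play_rows --steps '[0,0,0,0,0,0,0,0,0,0,0,0,0,0,0,0,0,0,0,0,0,0,0,0,0,0,0,0,0,0,0,0]' --jaw 255

```text
time: 3.65
tool_pos: [0.5121, -0.2567, 0.0835]
tcp_rot: [-3.141, -0.039, -0.0]
wrist_force: [-2.1, 1.2, 4.0]
width: 0.15
grip_force: 42.3
```

Request:
play_rows --steps '[0,0.01,0,0,0,0.03,0,0,0,0.06,0,0,0,0.09,0,0,0,0.12,0,0,0,0.15,0,0,0,0.18,0,0,0,0.2,0,0,0,0.215,0,0,0,0.22,0,0]'

```text
time: 4.9
tool_pos: [0.5174, -0.4779, 0.0835]
tcp_rot: [3.141, 0.038, 0.0]
wrist_force: [-2.2, 2.1, 5.7]
width: 0.148
grip_force: 42.5
```

Request:
play_rows --steps '[0,0.002,0,0,0,0.004,0,0,0,0.006,0,0,0,0.008,0,0,0,0.008,0,0]'

```text
time: 5.52
tool_pos: [0.5176, -0.484, 0.0835]
tcp_rot: [-3.14, -0.039, 0.001]
wrist_force: [-2.4, 3.2, 6.2]
width: 0.15
grip_force: 42.6
```

Request:
play_rows --steps '[0,0.002,0,0,0,0.004,0,0,0,0.006,0,0,0,0.006,0,0]'

```text
time: 6.02
tool_pos: [0.5176, -0.4843, 0.0835]
tcp_rot: [-3.13, -0.039, 0.005]
wrist_force: [-2.5, 19.2, 15.0]
width: 0.152
grip_force: 43.8
```

Request:
play_rows --steps '[0,0.002,0,0,0,0.004,0,0,0,0.004,0,0]'

```text
time: 6.4
tool_pos: [0.5175, -0.4845, 0.0834]
tcp_rot: [-3.123, -0.039, 0.008]
wrist_force: [-3.3, 29.5, 20.0]
width: 0.15
grip_force: 44.9
```

Full-open stop reached, with the handle at y=-0.4845; shut should therefore be y≈-0.242. I release and go up.

Request:
play_rows --steps '[0,-0.005,0,0,0,-0.01,0,0,0,-0.01,0,0]'

```text
time: 6.78
tool_pos: [0.5175, -0.4839, 0.0834]
tcp_rot: [-3.141, -0.04, 0.001]
wrist_force: [-1.4, 3.1, 6.7]
width: 0.148
grip_force: 42.7
```

Request:
play_rows --steps '[0,0,0,0,0,0,0,0,0,0,0,0,0,0,0,0,0,0,0,0,0,0,0,0,0,0,-0.05,0,0,0,-0.1,0,0,0,-0.15,0,0,0,-0.15,0]' --jaw 0

```text
time: 8.02
tool_pos: [0.5202, -0.4872, 0.2408]
tcp_rot: [3.133, 0.039, 0.013]
wrist_force: [0.8, -0.2, -0.4]
width: 1.001
grip_force: 0.0
```

```bash
python3 - <<'E'
from h import *
shift([0.528,-0.0687,0.25])
E
```

```text
tool shift [ 0.0183 -0.4181 -0.0127]
t 8.025 tool y in world [ 0.025 -1.     0.009] z [ 0.008 -0.009 -1.   ]
```

Request:
play_rows --steps '[0.002,-0.045,0,0,0.004,-0.09,0,0,0.006,-0.135,0,0,0.008,-0.18,0,0,0.01,-0.225,0,0,0.012,-0.27,0,-0.01,0.014,-0.315,0,-0.02,0.018,-0.36,0,-0.03,0.02,-0.4,0,-0.03,0.02,-0.416,0,-0.03]'

```text
time: 9.28
tool_pos: [0.5266, -0.0664, 0.2322]
tcp_rot: [-3.14, -0.09, 0.003]
wrist_force: [0.1, 0.1, -0.6]
width: 0.999
grip_force: 0.0
```

```bash
python3 - <<'E'
from h import *
snap('wrist','w1');shift([0.528,-0.0687,0.07])
crop('w1','w1c',120,0,520,300,2)
print(proj('w1',[[.5286,-.0687,.081],[.552,-.0673,.081],[.505,-.0699,.081]]))
E
```

```text
tool shift [0.0014 0.0034 0.1623]
t 9.325 tool y in world [ 0.057 -0.998 -0.001] z [-0.002  0.001 -1.   ]
[[321.68947726 185.65899427]
 [321.72284136 160.06155131]
 [321.42745735 210.18105658]]
```

View pics/w1c.png

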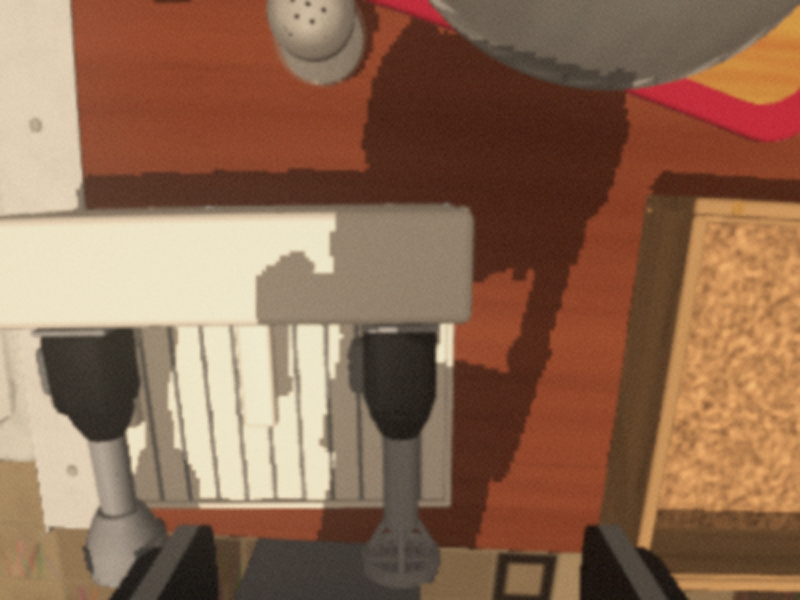

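The collar is at crop (400,370) with its axis aligned to the tool, so the fingers are centred on it within about 2 mm. I descend and pinch.

Request:
play_rows --steps '[0,0,0.03,0,0,0,0.06,0,0,0,0.09,0,0,0,0.115,0,0,0,0.135,0,0,0,0.15,0,0,0,0.16,0,0,0,0.166,0,0,0,0.166,0,0,0,0.166,0]'

```text
time: 10.58
tool_pos: [0.528, -0.0684, 0.068]
tcp_rot: [3.14, 0.086, 0.002]
wrist_force: [0.3, -0.1, -0.2]
width: 1.001
grip_force: 0.0
```

Request:
play_rows --steps '[0,0,0,0,0,0,0,0,0,0,0,0,0,0,0,0,0,0,0,0,0,0,0,0,0,0,0,0,0,0,0,0]' --jaw 255 --grip_force 60

```text
time: 11.58
tool_pos: [0.5278, -0.068, 0.068]
tcp_rot: [-3.14, -0.086, -0.001]
wrist_force: [-1.5, 3.5, 6.4]
width: 0.391
grip_force: 62.5
```

Request:
play_rows --steps '[-0.003,0,0,0,-0.006,0,0,0,-0.009,0,0,0,-0.012,0,0,0]'

```text
time: 12.08
tool_pos: [0.5174, -0.0687, 0.0682]
tcp_rot: [-3.14, -0.086, -0.007]
wrist_force: [3.5, 4.5, 1.3]
width: 0.392
grip_force: 62.0
```

Request:
play_rows --steps '[-0.004,0,0,0,-0.008,0,0,0,-0.012,0,0,0,-0.016,0,0,0,-0.02,0,0,0,-0.025,0,0,0,-0.03,0,0,0,-0.03,0,0,0]'

```text
time: 13.08
tool_pos: [0.4852, -0.071, 0.0677]
tcp_rot: [3.14, 0.086, 0.001]
wrist_force: [1.5, -0.5, 5.3]
width: 0.388
grip_force: 62.6
```

Request:
play_rows --steps '[0,0,-0.02,0,0,0,-0.05,0,0,0,-0.08,0,0,0,-0.1,0,0,0,-0.1,0]'

```text
time: 13.7
tool_pos: [0.4844, -0.0708, 0.1671]
tcp_rot: [3.14, 0.086, -0.002]
wrist_force: [0.2, 0.4, -3.2]
width: 0.389
grip_force: 61.5
```

Request:
play_rows --steps '[0.004,0.03,0,0,0.009,0.065,0,0,0.014,0.1,0,0,0.02,0.14,0,0.01,0.026,0.18,0,0.02,0.032,0.22,0,0.03,0.037,0.26,0,0.03,0.042,0.29,0,0.03,0.045,0.313,0,0.03,0.045,0.313,0,0.03]'

```text
time: 14.95
tool_pos: [0.5465, -0.3814, 0.1652]
tcp_rot: [-3.139, -0.037, 0.004]
wrist_force: [-0.6, 0.3, -2.1]
width: 0.388
grip_force: 61.6
```

```bash
python3 - <<'E'
from h import *
t=snap('top','t1');s=snap('scene','s1');s=s['pixels']
shift([.5474,-.3812,.07]);print(bot.read_state()['width'],bot.read_state()['tool_pos'])
a=cv2.resize(t['pixels'][165:295,195:475],None,fx=2.4,fy=2.4);b=cv2.resize(s[100:245,220:500],None,fx=2.0,fy=2.0);b=cv2.copyMakeBorder(b,0,0,0,a.shape[1]-b.shape[1],0)
cv2.imwrite('pics/p1.png',np.vstack([a,b])); print(a.shape,b.shape)
E
```

```text
tool shift [0.0009 0.0017 0.0959]
t 15.05 tool y in world [ 0.025 -1.    -0.002] z [-0.002  0.002 -1.   ]
0.38974547544529514 [ 0.5466402  -0.37971697  0.16586632]
(312, 672, 3) (290, 672, 3)
```

View pics/p1.png

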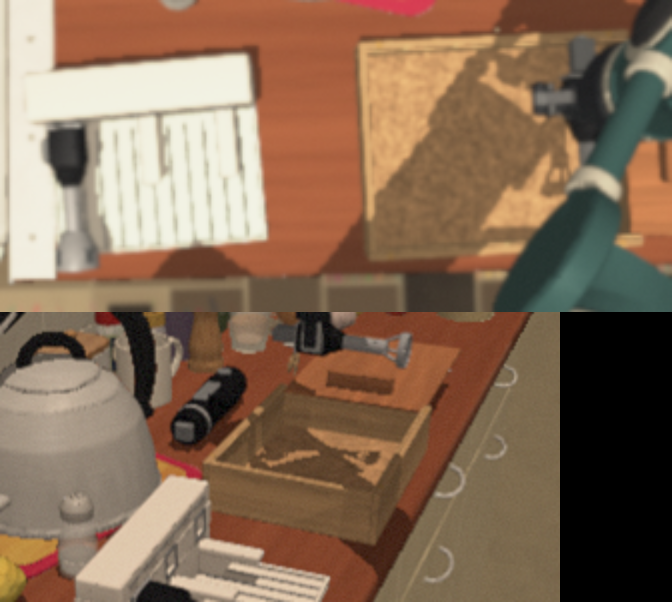

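The masher hangs level over the case, with the blending foot still clipped on the left. I lower it.

Request:
play_rows --steps '[0,0,0.02,0,0,0,0.04,0,0,0,0.06,0,0,0,0.08,0,0,0,0.1,0,0,0,0.112,0,0,0,0.12,0,0,0,0.125,0,0,0,0.129,0,0,0,0.131,0]'

```text
time: 16.3
tool_pos: [0.5478, -0.3809, 0.0366]
tcp_rot: [3.141, 0.039, 0.001]
wrist_force: [0.6, -0.0, -2.2]
width: 0.391
grip_force: 61.6
```

Request:
play_rows --steps '[0,0,0.001,0,0,0,0.002,0,0,0,0.002,0]'

```text
time: 16.68
tool_pos: [0.5477, -0.3808, 0.0345]
tcp_rot: [3.141, 0.039, 0.0]
wrist_force: [0.2, 0.4, -1.6]
width: 0.391
grip_force: 61.7
```

Request:
play_rows --steps '[0,0,0.001,0,0,0,0.002,0,0,0,0.003,0,0,0,0.003,0]'

```text
time: 17.18
tool_pos: [0.5481, -0.3811, 0.0321]
tcp_rot: [3.14, 0.039, 0.002]
wrist_force: [0.3, 0.3, 4.8]
width: 0.392
grip_force: 62.4
```

Request:
play_rows --steps '[0,0,0,0,0,0,0,0,0,0,0,0,0,0,0,0,0,0,0,0,0,0,-0.02,0,0,0,-0.06,0,0,0,-0.11,0,0,0,-0.16,0,0,0,-0.2,0]' --jaw 85

```text
time: 18.42
tool_pos: [0.5482, -0.3812, 0.236]
tcp_rot: [3.139, 0.039, 0.005]
wrist_force: [-0.3, -1.2, 0.0]
width: 0.666
grip_force: 0.0
```

```bash
python3 - <<'E'
from h import *
shift([.52,.0785,.235])
E
```

```text
tool shift [-1.680e-02 -4.602e-01 -3.000e-04]
t 18.425 tool y in world [ 0.025 -1.     0.003] z [ 0.003 -0.003 -1.   ]
```

Request:
play_rows --steps '[-0.002,-0.05,0,0,-0.004,-0.1,0,0,-0.006,-0.15,0,0,-0.008,-0.2,0,0,-0.01,-0.25,0,0,-0.012,-0.3,0,-0.01,-0.014,-0.35,0,-0.02,-0.016,-0.4,0,-0.03,-0.017,-0.44,0,-0.03,-0.017,-0.46,0,-0.03]' --jaw 0

```text
time: 19.68
tool_pos: [0.5191, 0.0808, 0.2332]
tcp_rot: [-3.14, -0.089, -0.004]
wrist_force: [0.7, -0.6, 0.9]
width: 1.0
grip_force: 0.0
```

```bash
python3 - <<'E'
from h import *
snap('wrist','w2');shift([.52,.0785,.068]);snap('top','t2')
im=cv2.imread('pics/w2.png')[60:360,160:480]; t=cv2.imread('pics/t2.png')[165:295,335:480]
im=cv2.resize(im,None,fx=1.3,fy=1.3);t=cv2.resize(t,None,fx=2.6,fy=2.6);t=cv2.copyMakeBorder(t,0,390-t.shape[0],0,0,0)
cv2.imwrite('pics/w2c.png',np.hstack([im,t]))
print(proj('w2',[[.5204,.0791,.081]]))
E
```

```text
tool shift [0.0003 0.0042 0.1652]
t 19.725 tool y in world [ 0.057 -0.998 -0.002] z [ 0.002  0.002 -1.   ]
[[321.0267911  186.64716388]]
```

View pics/w2c.png

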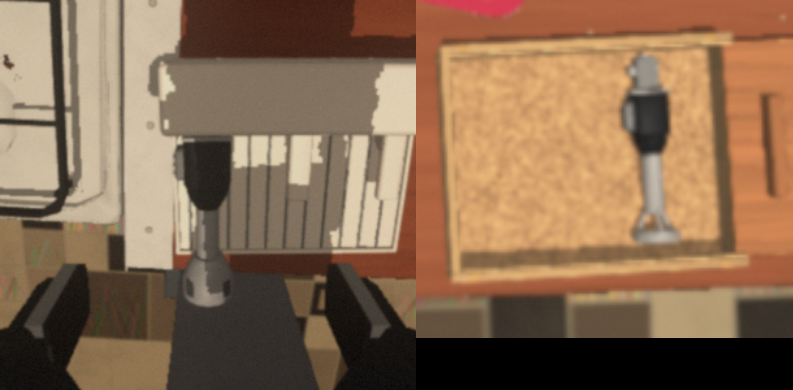

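The masher lies flat in the case. The blending foot is under the gripper, at about (319,186) in the full picture. I check the height of the white strip beside it before the left finger goes down there.

```bash
python3 - <<'E'
from h import *
crop('s0','s0c',240,180,400,340,3.7)
g=lambda x,y,z:ray('t0',(195+x/2.85,165+y/2.85),z)
for z in(0,.01,.02,.03,.04): 
  P=g(65,330,z); print(z,P.round(3),((proj('s0',P)[0]-[240,180])*3.7).round())
E
```

```text
0 [0.392 0.107 0.   ] [453. 465.]
0.01 [0.393 0.105 0.01 ] [453. 444.]
0.02 [0.394 0.103 0.02 ] [454. 423.]
0.03 [0.395 0.1   0.03 ] [454. 402.]
0.04 [0.396 0.098 0.04 ] [455. 381.]
```

View pics/s0c.png

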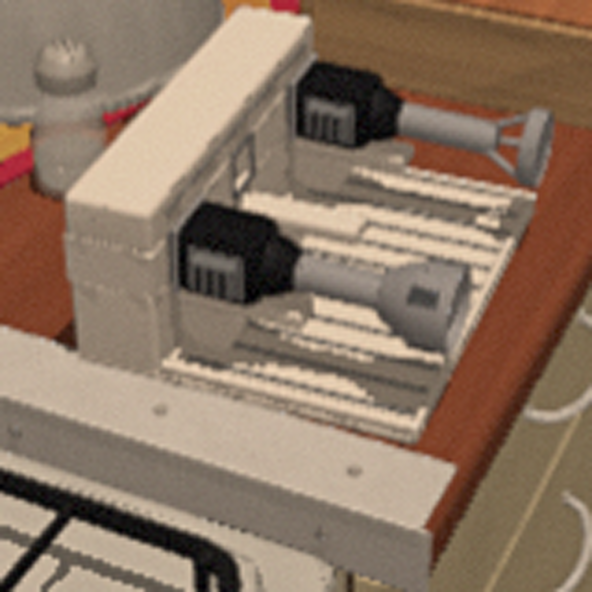

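The strip's top corner is at (455,465) in the crop, which puts it level with the worktop (z≈0), so it is no obstacle. I descend.

Request:
play_rows --steps '[0,0,0.03,0,0,0,0.06,0,0,0,0.09,0,0,0,0.115,0,0,0,0.135,0,0,0,0.15,0,0,0,0.16,0,0,0,0.166,0,0,0,0.166,0,0,0,0.166,0]'

```text
time: 21.02
tool_pos: [0.5197, 0.0788, 0.0659]
tcp_rot: [-3.14, -0.086, -0.002]
wrist_force: [-0.2, -0.4, -0.1]
width: 1.001
grip_force: 0.0
```

Request:
play_rows --steps '[0,0,0,0,0,0,0,0,0,0,0,0,0,0,0,0,0,0,0,0,0,0,0,0,0,0,0,0,0,0,0,0]' --jaw 255 --grip_force 60

```text
time: 22.02
tool_pos: [0.5196, 0.0797, 0.0662]
tcp_rot: [-3.139, -0.086, -0.002]
wrist_force: [-1.4, 4.6, 6.4]
width: 0.39
grip_force: 61.7
```

Request:
play_rows --steps '[-0.003,0,0,0,-0.006,0,0,0,-0.009,0,0,0,-0.012,0,0,0]'

```text
time: 22.52
tool_pos: [0.5115, 0.0792, 0.0664]
tcp_rot: [-3.139, -0.086, -0.015]
wrist_force: [11.5, 5.8, -6.7]
width: 0.394
grip_force: 60.2
```

Request:
play_rows --steps '[-0.004,0,0,0,-0.008,0,0,0,-0.012,0,0,0,-0.016,0,0,0,-0.02,0,0,0,-0.025,0,0,0,-0.03,0,0,0,-0.03,0,0,0]'

```text
time: 23.52
tool_pos: [0.4769, 0.0762, 0.0656]
tcp_rot: [3.14, 0.086, -0.0]
wrist_force: [-0.1, -0.6, 5.2]
width: 0.39
grip_force: 62.1
```

Request:
play_rows --steps '[0,0,-0.02,0,0,0,-0.05,0,0,0,-0.08,0,0,0,-0.1,0,0,0,-0.1,0]'

```text
time: 24.15
tool_pos: [0.4773, 0.0764, 0.1658]
tcp_rot: [3.14, 0.086, 0.001]
wrist_force: [-0.1, 0.3, -1.3]
width: 0.39
grip_force: 61.2
```

```bash
python3 - <<'E'
from h import *
t=snap('top','t3');s=snap('scene','s3')
a=cv2.resize(t['pixels'][165:295,195:475],None,fx=2.4,fy=2.4);b=cv2.resize(s['pixels'][100:300,220:460],None,fx=1.4,fy=1.4);b=cv2.copyMakeBorder(b,0,0,0,a.shape[1]-b.shape[1],0)
cv2.imwrite('pics/p3.png',np.vstack([a,b]))
E
```

```text
(no output)
```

View pics/p3.png

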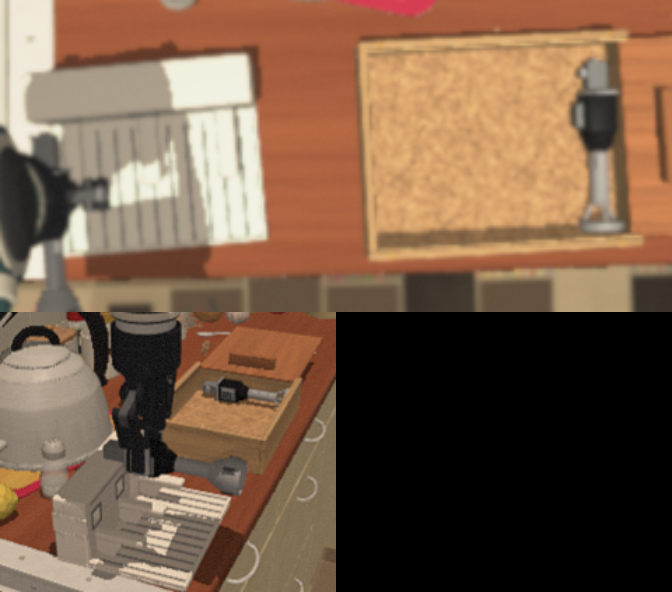

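The masher has been knocked towards the case's -y wall, with its collar now at (597,118), but it is still lying in the case. The blending foot is held level. I carry it over.

Request:
play_rows --steps '[0.005,0.036,0,0,0.01,0.075,0,0,0.015,0.115,0,0,0.021,0.16,0,0.01,0.027,0.205,0,0.02,0.033,0.25,0,0.03,0.038,0.29,0,0.03,0.043,0.33,0,0.03,0.048,0.361,0,0.03,0.048,0.361,0,0.03]'

```text
time: 25.5
tool_pos: [0.5438, -0.2829, 0.1627]
tcp_rot: [-3.14, -0.035, 0.005]
wrist_force: [0.1, 0.3, -1.7]
width: 0.393
grip_force: 61.2
```

```bash
python3 - <<'E'
from h import *
t=snap('top','t4');s=snap('scene','s4');w=snap('wrist','w4')
a=cv2.resize(t['pixels'][165:295,335:480],(400,359));b=cv2.resize(s['pixels'][100:230,310:455],(400,359));cv2.imwrite('pics/p4.png',np.hstack([a,b]))
x=bot.read_state();print(x['tool_pos'],x['width'],x['grip_force'])
E
```

```text
[ 0.54367167 -0.28028916  0.16338903] 0.39073882208420313 61.23420104384422
```

View pics/p4.png

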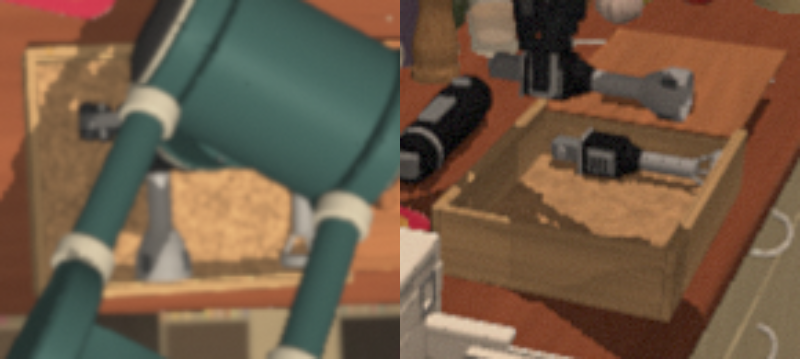

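```bash
python3 - <<'E'
from h import *
print(ray('t4',(394,265.7),.157-.0), proj('t4',[.43,-.284,.157]))
E
```

```text
[ 0.4305821  -0.28650558  0.157     ] [[392.7822202  266.02397534]]
```

Request:
play_rows --steps '[0,0,0.02,0,0,0,0.04,0,0,0,0.06,0,0,0,0.07,0]'

```text
time: 26.15
tool_pos: [0.5435, -0.2804, 0.0925]
tcp_rot: [-3.139, -0.04, 0.005]
wrist_force: [0.2, 0.2, -2.0]
width: 0.388
grip_force: 61.2
```

Request:
play_rows --steps '[0,0,0.015,0,0,0,0.03,0,0,0,0.042,0,0,0,0.05,0,0,0,0.055,0,0,0,0.058,0,0,0,0.06,0,0,0,0.06,0]'

```text
time: 27.15
tool_pos: [0.545, -0.2815, 0.0355]
tcp_rot: [3.141, 0.039, 0.0]
wrist_force: [-0.8, -0.5, -1.6]
width: 0.39
grip_force: 61.2
```

Request:
play_rows --steps '[0,0,0.001,0,0,0,0.002,0,0,0,0.002,0]'

```text
time: 27.52
tool_pos: [0.5452, -0.2815, 0.0336]
tcp_rot: [3.141, 0.039, 0.001]
wrist_force: [-0.4, -0.3, 0.1]
width: 0.391
grip_force: 61.5
```

Request:
play_rows --steps '[0,0,0.001,0,0,0,0.002,0,0,0,0.003,0,0,0,0.003,0]'

```text
time: 28.02
tool_pos: [0.5457, -0.2818, 0.0312]
tcp_rot: [3.14, 0.039, 0.002]
wrist_force: [1.3, 0.3, 5.3]
width: 0.394
grip_force: 61.9
```

Request:
play_rows --steps '[0,0,0,0,0,0,0,0,0,0,0,0,0,0,0,0,0,0,0,0,0,0,-0.02,0,0,0,-0.06,0,0,0,-0.11,0,0,0,-0.16,0,0,0,-0.2,0]' --jaw 85

```text
time: 29.28
tool_pos: [0.5456, -0.2818, 0.2348]
tcp_rot: [3.139, 0.039, 0.006]
wrist_force: [-0.1, 0.0, 0.1]
width: 0.667
grip_force: 0.0
```

Request:
play_rows --steps '[-0.005,0.04,0,0,-0.012,0.09,0,0,-0.018,0.14,0,0,-0.023,0.18,0,0,-0.023,0.203,0,0,-0.023,0.203,0,0,-0.023,0.203,0,0]' --jaw 0

```text
time: 30.15
tool_pos: [0.527, -0.4843, 0.2311]
tcp_rot: [-3.141, -0.039, -0.001]
wrist_force: [-0.4, 0.2, -0.1]
width: 1.005
grip_force: 0.0
```

```bash
python3 - <<'E'
from h import *
t=snap('top','t5');w=snap('wrist','w5');s=snap('scene','s5')
a=cv2.resize(t['pixels'][165:295,335:545],(400,248));b=cv2.resize(s['pixels'][100:230,310:455],(400,359));a=cv2.copyMakeBorder(a,0,111,0,0,0)
w=cv2.resize(w['pixels'][:240],None,fx=1,fy=1);w=cv2.copyMakeBorder(w,0,0,0,160,0)
cv2.imwrite('pics/p5.png',np.vstack([np.hstack([a,b]),w]))
shift([.5175,-.4845,.0835])
E
```

```text
tool shift [-0.0098  0.0005  0.1472]
t 30.3 tool y in world [ 0.026 -1.    -0.   ] z [ 0.  0. -1.]
```

View pics/p5.png

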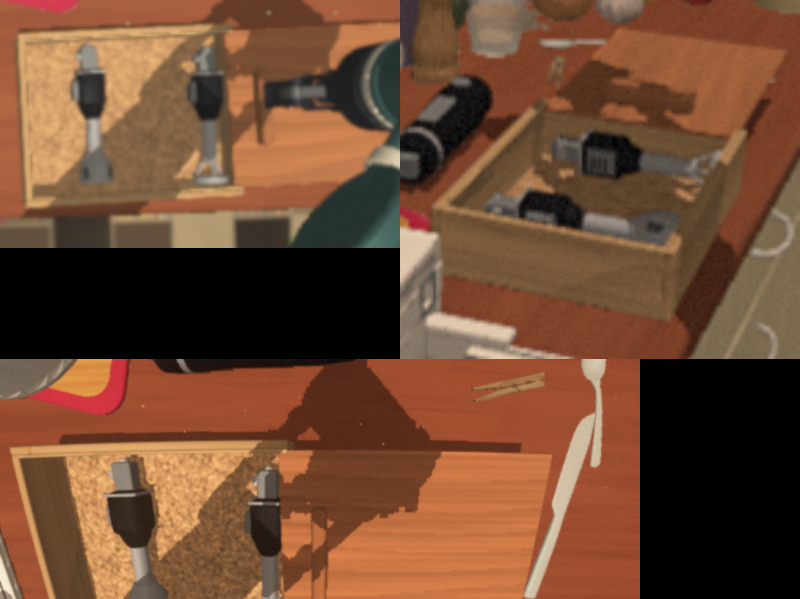

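```bash
python3 - <<'E'
from h import *
for n,(u,v) in dict(m=(443.7,216.4),b=(335+91*.525,165+95*.525),mt=(335+212*.525,165+180*.525)).items():
  for z in(.025,.044,.06):
    P=ray('t5',(u,v),z);print(n,P.round(3),((proj('s5',P)[0]-[310,100])/.3625+[400,0]).round())
E
```

```text
m [ 0.532 -0.431  0.025] [611. 155.]
m [ 0.531 -0.426  0.044] [611. 139.]
m [ 0.531 -0.421  0.06 ] [611. 125.]
b [ 0.539 -0.287  0.025] [550. 216.]
b [ 0.538 -0.284  0.044] [550. 198.]
b [ 0.538 -0.282  0.06 ] [551. 182.]
mt [ 0.431 -0.434  0.025] [716. 173.]
mt [ 0.432 -0.428  0.044] [715. 156.]
mt [ 0.433 -0.423  0.06 ] [714. 142.]
```

Both attachments lie flat inside the case; the masher's measured height fits one resting on the floor. Now I close the cover.

Request:
play_rows --steps '[-0.002,0,0.03,0,-0.005,0,0.06,0,-0.008,0,0.09,0,-0.01,0,0.11,0,-0.01,0,0.127,0,-0.01,0,0.138,0,-0.01,0,0.144,0,-0.01,0,0.147,0,-0.01,0,0.147,0,-0.01,0,0.147,0]'

```text
time: 31.55
tool_pos: [0.5173, -0.4856, 0.084]
tcp_rot: [3.141, 0.039, 0.001]
wrist_force: [-0.1, -0.8, -0.2]
width: 1.003
grip_force: 0.0
```

Request:
play_rows --steps '[0,0,0,0,0,0,0,0,0,0,0,0,0,0,0,0,0,0,0,0,0,0,0,0,0,0,0,0,0,0,0,0]' --jaw 255 --grip_force 40

```text
time: 32.55
tool_pos: [0.5169, -0.484, 0.0835]
tcp_rot: [-3.139, -0.039, 0.001]
wrist_force: [-1.6, 5.0, 3.4]
width: 0.148
grip_force: 41.8
```

Request:
play_rows --steps '[0,-0.01,0,0,0,-0.03,0,0,0,-0.06,0,0,0,-0.09,0,0,0,-0.12,0,0,0,-0.15,0,0,0,-0.18,0,0,0,-0.205,0,0,0,-0.22,0,0,0,-0.228,0,0]'

```text
time: 33.8
tool_pos: [0.5114, -0.2564, 0.0835]
tcp_rot: [3.141, 0.04, 0.0]
wrist_force: [0.1, -2.7, 0.3]
width: 0.155
grip_force: 41.2
```

Request:
play_rows --steps '[0,-0.002,0,0,0,-0.004,0,0,0,-0.006,0,0,0,-0.008,0,0,0,-0.01,0,0,0,-0.01,0,0]'

```text
time: 34.55
tool_pos: [0.5112, -0.2471, 0.0834]
tcp_rot: [-3.141, -0.039, -0.001]
wrist_force: [0.3, -0.9, 1.7]
width: 0.154
grip_force: 41.5
```

Request:
play_rows --steps '[0,-0.002,0,0,0,-0.004,0,0,0,-0.006,0,0,0,-0.008,0,0,0,-0.008,0,0]'

```text
time: 35.17
tool_pos: [0.5111, -0.2418, 0.0835]
tcp_rot: [3.136, 0.041, 0.002]
wrist_force: [0.8, -12.0, -1.4]
width: 0.151
grip_force: 41.1
```

Request:
play_rows --steps '[0,-0.002,0,0,0,-0.004,0,0,0,-0.004,0,0]'

```text
time: 35.55
tool_pos: [0.5111, -0.2416, 0.0835]
tcp_rot: [3.13, 0.042, 0.003]
wrist_force: [0.4, -24.5, -6.9]
width: 0.153
grip_force: 40.7
```

Request:
play_rows --steps '[0,0.003,0,0,0,0.005,0,0,0,0.005,0,0]'

```text
time: 35.92
tool_pos: [0.5111, -0.2419, 0.0834]
tcp_rot: [3.139, 0.039, 0.001]
wrist_force: [1.2, -7.8, -0.2]
width: 0.152
grip_force: 41.6
```

Request:
play_rows --steps '[0,0,0,0,0,0,0,0,0,0,0,0,0,0,0,0,0,0,0,0,0,0,0,0,0,0,-0.05,0,0,0,-0.1,0,0,0,-0.15,0,0,0,-0.2,0]' --jaw 0

```text
time: 37.17
tool_pos: [0.5107, -0.2401, 0.285]
tcp_rot: [3.141, 0.039, 0.0]
wrist_force: [0.4, -0.3, 1.1]
width: 1.001
grip_force: 0.0
```

Request:
play_rows --steps '[0,0.05,0,0,0,0.1,0,0,0,0.15,0,0,0,0.2,0,0,0,0.25,0,0,0,0.25,0,0,0,0.25,0,0,0,0.25,0,0]'

```text
time: 38.17
tool_pos: [0.5173, -0.4889, 0.2834]
tcp_rot: [-3.141, -0.041, -0.0]
wrist_force: [-0.7, 0.6, -0.5]
width: 1.002
grip_force: 0.0
```

```bash
python3 - <<'E'
from h import *
t=snap('top','t6');s=snap('scene','s6')
a=cv2.resize(t['pixels'][165:295,195:475],None,fx=2.4,fy=2.4);b=cv2.resize(s['pixels'][100:300,180:460],None,fx=1.4,fy=1.4);b=cv2.copyMakeBorder(b,0,0,0,a.shape[1]-b.shape[1],0)
cv2.imwrite('pics/p6.png',np.vstack([a,b]))
E
```

```text
(no output)
```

View pics/p6.png

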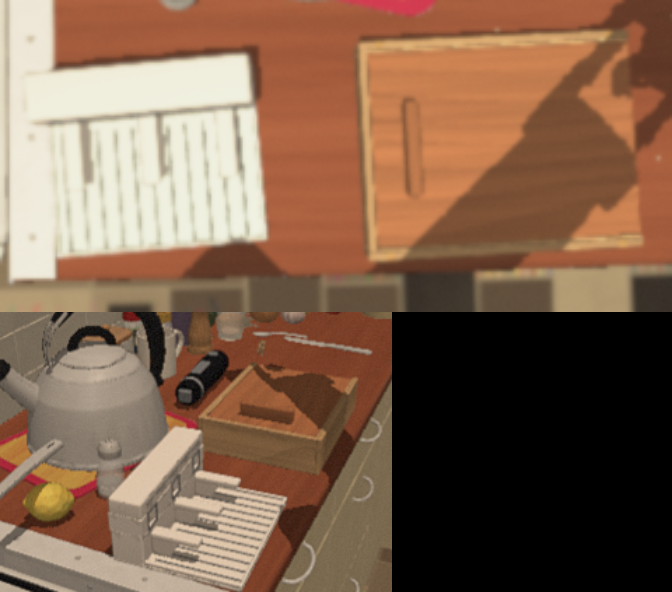

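The cover is fully shut, with the handle at (413,147) and the cover flush with the case edges. The rack is empty, and the lemon and salt are where they were.

```bash
python3 -c "
from workcell import bot
print(bot.finish_job())"
```

```text
the job is handed in; nothing more can be done
None
```

I put away both attachments that were on the rack (the blending foot and the masher; the whisk was absent), slid the cover shut to its stop and handed the job in, but no verdict came back.

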